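# Sweep loose jar lids off the dusting board into its catch tray

## Robot

A 6-joint arm with a two-finger parallel gripper is mounted at the origin on the work surface. World frame = base frame: x ahead of the robot, y to its left, z up, the work surface at z = 0. Lengths are in m, angles in rad, forces in N, time in s.
With the tool pointing down it reaches from about 0.35 to 0.85 m from the base axis. Payload 8.1 kg.
Tool frame: the origin (TCP) lies at the centre of the arm's flange, where the gripper is bolted on; the fingertips stand 186 mm ahead of it and the grasp point (between the pads) lies 167 mm ahead of it; z points along the fingers, y is the line along which they close (so a half turn about z gives the same grasp; the last joint's range is limited). The gripper opens to 93 mm and grips with 3 to 60 N. Pads are 15 mm wide; open, the fingers measure 128 mm over their backs; the gripper's body (75 mm by 188 mm) begins 65 mm behind the grasp point.
Start: joints at [1.241, 0.13, 1.488, -0, 1.523, -0.085], TCP at [0.145, 0.582, 0.405] pointing down, gripper open.
Joint ranges: [-2.96, 2.96], [-0.89, 2.26], [0.02, 2.5], [-1.34, 4.48], [0, 2.73], [-2.66, 2.66]. Speed limits (rad/s): [2.39, 2.39, 2.79, 3.14, 3.14, 3.14].

## Interface

Orientations are given as a rotation vector (axis times angle).
In Python, from plant import read_state, read_camera, camera_params, robot gives the robot as it stands.
- The arm moves only by the tool carry_out, never from a script. Its argument "targets" is a list of rows, each an object of numbers: "hand": the opening in per cent of the stroke, from 0 (shut) to 100 (fully open); "x", "y", "z": the shift along the tool's x, y, z in m; "ax", "ay", "az": the turn, a rotation vector about the tool's x, y, z in rad. In form: [{"hand": .., "x": .., "y": .., "z": .., "ax": .., "ay": .., "az": ..}, ...]. A call has 1 to 8 rows; each row is the pose to reach, as a shift and turn from the pose commanded when the call began, along the tool's axes at that moment; what a row does not reach only later rows make up. A row lasts 1/8 s, in which the tool goes at most 62.5 mm and 10.7 degrees, less where a joint would pass 70% of its speed; a pose out of reach is approached as far as the arm can. A call with a gripper value outside its range is refused whole. The fingers move at their own pace and stop on an object; "newtons" is the grip in N (left out, the last holds). Time passes only in rows, so rows that repeat a pose let the fingers close. It gives the time, the measured TCP pose, the force, the opening and the grip force at its end, in the units of the state.
- read_state(): the state, without advancing time (a new reading comes with each control period).
- read_camera(name): name is "side" or "top"; returns (picture, depth): 420x560x3 uint8, blue, green, red; 420x560 float32, m along the optical axis (not along the pixel's ray), 0 where there is no reading.
- camera_params(name): a dict with "fx", "fy", "cx", "cy" (pixels), "position" and "rotation" of the camera in the world. Camera axes: x right, y up, looking along -z (the intrinsics and any distortion apply to the point x, -y, -z); pixel columns grow to the right and rows downward; lengths in m; the calibration is good to about 2 mm. A picture is of the moment at which its call begins. camera_params takes no time and is no camera call.
- robot.close_job(): hands the job in; it is judged then, once.
The state is a dict: "t": time; "q": joint angles; "dq": joint speeds; "joint_torque": joint torques, N m; "tool_pos": TCP position; "orientation": TCP orientation; "force": force on the tool from outside, world axes, zero at the start; "wrist_torque": the same for the moment, N m; "opening": finger opening in m; "gripper_force": force on a finger pad.
Only numpy, scipy, OpenCV 4.12 (cv2) and the standard library are available. Lean on these libraries where they do the work, as an engineer would, in place of code of your own. Each camera call takes 0.05 s, during which the arm holds its last target. There are 200 camera calls.

## Task

Clear the fingerprint dusting board: with your fingertips, sweep the three loose black lids across the metal board and over its open edge so that all three come to rest down in the catch tray alongside it (flat or leaning, either will do). Only push them, do not pick them up or carry them. Leave the little powder jar standing where it is on the board, and do not disturb the brush, the tape roll or the mug.

Things in the scene. Friction and masses are not known exactly. Their poses are not given: they have to be found in the camera images.
- bench: Fixed dusting bench; place and yaw (within 0.35 rad) vary. A flat rimless bare-metal board, 250 mm (its x) by 260 mm (its y), top 40 mm above the desk. A long dark catch tray adjoins its +y edge, the left one seen from the robot: the board ends at y = 130 mm, dropping straight to the tray floor. Origin: on the desk under the board's centre; z up.
- tray (a point): Centre of the catch tray's floor, 6 mm above the desk, at bench x = 0, y = 187.5 mm; axes as the bench. Inside, the tray measures 240 mm (x) by 115 mm (y). Its three walls (all sides but the board's) are 5 mm thick and stand 60 mm above the desk, 20 mm higher than the board.
- jar: Small closed glass powder jar with black cap, 36 mm in diameter, 50 mm high over its cap, 90 g, loose on the board; must stay put. Origin: centre of its underside; z up. The jar and the lids lie one to a lane; lanes run along the bench's y, near bench x = -90, -30, 30 and 90 mm; which thing is in which lane varies.
- brush: Dusting brush 170 mm long lying on the desk to the right of the board, under 40 mm high. Leave alone. Origin at its underside.
- tape: Roll of clear lifting tape, 84 mm in diameter, 36 mm high, lying on the desk beyond the tray (+y of it). Leave alone. Origin: centre of its underside.
- mug: White mug, 80 mm in diameter, 90 mm high, with a handle, on the desk beyond the tray (+y of it). Leave alone. Origin: centre of its underside.
- lid1: A loose black plastic screw lid, a plain flat disc 40 mm in diameter and 14 mm high, 10 to 23 g, at the start lying flat on the board. Origin: centre of its underside, z up. All three are alike.
- lid1_center (a point): The middle of lid1, 7 mm above its underside.
- lid2: A loose black plastic screw lid, a plain flat disc 40 mm in diameter and 14 mm high, 10 to 23 g, at the start lying flat on the board. Origin: centre of its underside, z up. All three are alike.
- lid2_center (a point): The middle of lid2, 7 mm above its underside.
- lid3: A loose black plastic screw lid, a plain flat disc 40 mm in diameter and 14 mm high, 10 to 23 g, at the start lying flat on the board. Origin: centre of its underside, z up. All three are alike.
- lid3_center (a point): The middle of lid3, 7 mm above its underside.

How it is judged:
By the outcome, as a careful person would: the job done as asked, in the order asked, and still so for the second after the job is handed in, with the robot touching nothing.
It also fails if it takes over 54 s, if anything falls off the work surface, if the arm or the gripper's body presses on something with over 40 N, if the wrist force passes 120 N, or if a joint passes its speed limit or range.

## Working session

There is one attempt and no reset: what is moved stays moved. The work goes in short steps, Python scripts to look and compute and a tool call to move; the robot and the scene stay as the last step left them, time stands still between calls to the robot, and variables do not carry over. Pictures are saved under pics/ and viewed, at most 10 in all, crops included, and the job is handed in when it is done.

Besides the shell and the picture viewer there is one more tool, called after "Call:" by a JSON object that holds its "name" and its "arguments". carry_out: Moves the arm, as the interface text tells. Its arguments: {"type":"object","properties":{"targets":{"type":"array","items":{"type":"object","properties":{"hand":{"type":"number"},"x":{"type":"number"},"y":{"type":"number"},"z":{"type":"number"},"ax":{"type":"number"},"ay":{"type":"number"},"az":{"type":"number"}}}},"newtons":{"type":"number"}},"required":["targets"]}

```bash
mkdir -p pics
python3 - <<'E'
from plant import *
import cv2,numpy as np
for n in("top","side"):
    p,d=read_camera(n);cv2.imwrite(f"pics/{n}0.png",p);np.savez(f"{n}0.npz",p=p,d=d)
    print(n,camera_params(n))
print(read_state())
E
```

```text
top {'fx': 492.90767155402193, 'fy': 492.90767155402193, 'cx': 272.327350203349, 'cy': 212.76051794898862, 'position': array([0.34175343, 0.05451159, 1.25616773]), 'rotation': array([ 0.16646509, -0.13079118, -1.54718122])}
side {'fx': 527.1880091207521, 'fy': 527.1880091207521, 'cx': 268.8928862750133, 'cy': 211.6492858511051, 'position': array([ 0.52300481, -0.90700073,  0.69314913]), 'rotation': array([ 0.99226034, -0.02440716, -0.02838757])}
{'t': 0.1, 'q': array([ 1.24055918e+00,  1.31084756e-01,  1.48915320e+00, -1.75781513e-05,
        1.52300114e+00, -8.54128265e-02]), 'dq': array([-0.0010902 , -0.00174365,  0.00074127, -0.00066058,  0.00051285,
        0.00019127]), 'joint_torque': array([ 8.86629532e-04, -5.61344469e+01, -4.93091226e+01,  7.70038180e-02,
        2.92526203e-02, -9.45829629e-05]), 'tool_pos': array([0.14535493, 0.58191913, 0.40380206]), 'orientation': array([-3.83568582e-01, -3.11776309e+00,  2.53599758e-03]), 'force': array([-0.11151623,  0.0109522 ,  0.19164967]), 'wrist_torque': array([-0.01917543,  0.01399125, -0.03676818]), 'gripper_force': 0.0, 'opening': 0.09300929393758835}
```

View pics/top0.png

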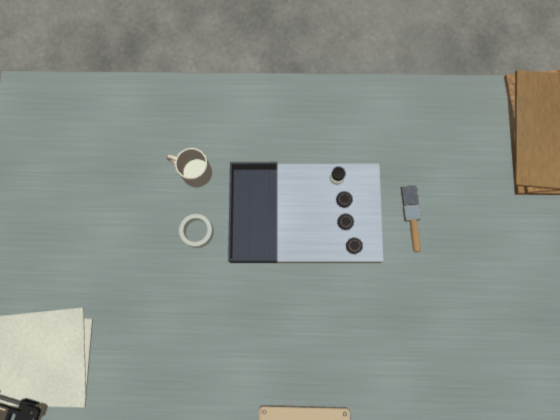

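View pics/side0.png

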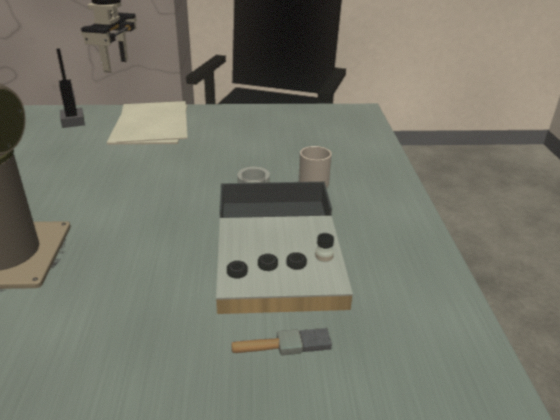

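The top view shows the jar at (338,174) in the farthest lane and the lids at (345,199), (346,222) and (354,245). The tray is left of the board edge at column 277, with the tape at (196,230), the mug at (191,164) and the brush at (413,218).

```bash
cat > h.py <<'E'
from plant import *
import cv2,numpy as np
from scipy.spatial.transform import Rotation as R
def ray(n,u,v,z):
    c=camera_params(n);d=R.from_rotvec(c["rotation"]).apply([(u-c["cx"])/c["fx"],-(v-c["cy"])/c["fy"],-1])
    p=np.array(c["position"]);return p+d*(z-p[2])/d[2]
def circles(p,box):
    u0,v0,u1,v1=box;g=p[v0:v1,u0:u1].max(2);m=(g<75).astype(np.uint8)
    n,l,s,c=cv2.connectedComponentsWithStats(m)
    return [(s[i,4],s[i,:4]+[u0,v0,0,0],c[i]+[u0,v0]) for i in range(1,n) if s[i,4]>40]
E
python3 - <<'E'
from h import *
p=np.load("top0.npz")["p"]
m=np.zeros(p.shape[:2],np.uint8);r=p[150:275,225:395];m[150:275,225:395]=(r.min(2)>140)
m=cv2.morphologyEx(m,cv2.MORPH_OPEN,np.ones((3,3)));cs,_=cv2.findContours(m,cv2.RETR_EXTERNAL,2);c=max(cs,key=cv2.contourArea)
rc=cv2.minAreaRect(c);print(rc)
pts=[ray("top",*q,.04)for q in cv2.boxPoints(rc)];print(np.round(pts,4))
P=np.array(pts)[:,:2];print("c",P.mean(0),"sides",np.linalg.norm(np.roll(P,-1,0)-P,axis=1),[np.arctan2(*(b-a)[::-1]) for a,b in zip(P,np.roll(P,-1,0))])
for a,b,q in circles(p,(282,168,378,258)):print(a,b,q,np.round(ray("top",*q,.05),4))
s=np.load("side0.npz")["p"]
for a,b,q in circles(s,(222,225,345,295)):print("side",a,b,q,np.round(ray("side",*q,.049),4))
E
```

```text
((335.5, 212.5), (99.0, 117.0), 90.0)
[[ 0.7051  0.0754  0.04  ]
 [ 0.7094 -0.2228  0.04  ]
 [ 0.4571 -0.2163  0.04  ]
 [ 0.4517  0.0707  0.04  ]]
c [ 0.58082123 -0.07327672] sides [0.29826557 0.25239988 0.28701697 0.253449  ] [np.float64(-1.5565811465926112), np.float64(3.115696181994265), np.float64(1.5893653541888193), np.float64(0.01867315373510493)]
130 [332 168  13  13] [337.9        173.60769231] [ 0.6765 -0.079   0.05  ]
163 [337 192  15  15] [343.79141104 199.16564417] [ 0.6107 -0.0934  0.05  ]
160 [338 214  15  16] [344.8375  221.51875] [ 0.5541 -0.0956  0.05  ]
151 [346 238  16  16] [353.41721854 245.53642384] [ 0.4946 -0.1161  0.05  ]
side 187 [318 234  15  14] [324.9197861  240.35294118] [ 0.6745 -0.032   0.049 ]
side 252 [258 254  19  17] [267.31746032 262.03174603] [ 0.5532 -0.1004  0.049 ]
side 252 [287 253  19  16] [296.00396825 260.58730159] [ 0.6095 -0.0974  0.049 ]
side 272 [227 261  20  17] [236.55514706 269.17647059] [ 0.4936 -0.1208  0.049 ]
```

```bash
cat >> h.py <<'E'
def go(x,y,z,yaw,base=None):
    # shift and turn from commanded/measured pose so that tool points down with tool y at 'yaw' in world
    s=read_state();P=np.array(s["tool_pos"]);Q=R.from_rotvec(s["orientation"])
    ty=np.array([np.cos(yaw),np.sin(yaw),0]);tz=np.array([0,0,-1.]);T=R.from_matrix(np.c_[np.cross(ty,tz),ty,tz])
    return np.round(Q.inv().apply(np.array([x,y,z])-P),4),np.round((Q.inv()*T).as_rotvec(),4)
E
python3 - <<'E'
from h import *
p=np.load("top0.npz")["p"].astype(int).min(2)
def fit(cols,sgn,rows):
    q=[]
    for v in rows:
        g=np.diff(p[v,cols[0]:cols[1]])*sgn;k=g.argmax();q.append(ray("top",cols[0]+k+.5,v,.04)[:2])
    q=np.array(q);a,b=np.polyfit(q[:,0],q[:,1],1);r=q[:,1]-a*q[:,0]-b;ok=abs(r)<.003
    a,b=np.polyfit(q[ok,0],q[ok,1],1);return a,b,a*.58+b,r.std()
print("tray edge",fit((265,290),1,range(175,252)));print("right",fit((370,395),-1,range(175,252)))
print("jar",ray("top",337.9,173.6,.09),ray("side",324.9,240.4,.083))
print(go(.61,-.165,.33,0))
E
```

```text
tray edge (np.float64(0.018866929548857568), np.float64(0.06336797104076064), np.float64(0.07431079017909803), np.float64(5.6363628667345155e-18))
right (np.float64(0.020665381228680814), np.float64(-0.19901805152589755), np.float64(-0.18703213041326266), np.float64(0.0007050295659562123))
jar [ 0.66544824 -0.07456464  0.09      ] [ 0.66642812 -0.07838193  0.083     ]
(array([-0.6318, -0.6119,  0.0747]), array([-1.500e-03,  1.000e-03,  1.326e+00]))
```

Call:
{"name": "carry_out", "arguments": {"targets": [{"x": -0.06,"y": -0.06,"z": 0.0,"az": 0.16,"hand": 15},{"x": -0.12,"y": -0.12,"az": 0.33,"z": 0.0,"hand": 15},{"x": -0.16,"y": -0.16,"z": 0.0,"az": 0.5,"hand": 15},{"x": -0.2,"y": -0.2,"z": 0.0,"az": 0.66,"hand": 15},{"x": -0.24,"y": -0.24,"z": 0.0,"az": 0.8,"hand": 15},{"x": -0.28,"y": -0.28,"z": 0.01,"az": 0.95,"hand": 15},{"x": -0.32,"y": -0.32,"z": 0.02,"az": 1.1,"hand": 15},{"x": -0.36,"y": -0.36,"z": 0.03,"az": 1.25,"hand": 15}]}}

```text
schema error: expected keys hand, x, y, z, ax, ay, az
```

```bash
python3 -c "
from h import *
s=read_state();print(s['t'],s['tool_pos'],s['opening'],go(.611,-.15,.29,.02))"
```

```text
0.1 [0.14535493 0.58191913 0.40380206] 0.09300929393758835 (array([-0.6292, -0.597 ,  0.1147]), array([-1.500e-03,  1.000e-03,  1.306e+00]))
```

Call:
{"name": "carry_out", "arguments": {"targets": [{"hand": 15,"x": -0.04,"y": -0.04,"z": 0,"ax": 0,"ay": 0,"az": 0.16},{"hand": 15,"x": -0.08,"y": -0.08,"z": 0,"ax": 0,"ay": 0,"az": 0.33},{"hand": 15,"x": -0.12,"y": -0.12,"z": 0,"ax": 0,"ay": 0,"az": 0.5},{"hand": 15,"x": -0.16,"y": -0.16,"z": 0,"ax": 0,"ay": 0,"az": 0.66},{"hand": 15,"x": -0.2,"y": -0.2,"z": 0,"ax": 0,"ay": 0,"az": 0.82},{"hand": 15,"x": -0.24,"y": -0.24,"z": 0.01,"ax": 0,"ay": 0,"az": 0.98},{"hand": 15,"x": -0.28,"y": -0.28,"z": 0.02,"ax": 0,"ay": 0,"az": 1.14},{"hand": 15,"x": -0.32,"y": -0.32,"z": 0.03,"ax": 0,"ay": 0,"az": 1.306}]}}

```text
t: 1.1
tool_pos: [0.3787, 0.1924, 0.3743]
orientation: [2.205, 2.238, 0.0]
force: [1.0, 1.2, -0.9]
opening: 0.0174
gripper_force: 0.0
```

```bash
python3 -c "
from h import *
s=read_state();print(s['t'],s['tool_pos'],s['opening'],go(.611,-.15,.29,.02))"
```

```text
1.1 [0.37872196 0.19239288 0.37429572] 0.017426365413634848 (array([-0.3458,  0.2272,  0.0843]), array([ 0.0002, -0.0001, -0.0052]))
```

Call:
{"name": "carry_out", "arguments": {"targets": [{"hand": 15,"x": -0.05,"y": 0.033,"z": 0.01,"ax": 0,"ay": 0,"az": 0},{"hand": 15,"x": -0.1,"y": 0.066,"z": 0.02,"ax": 0,"ay": 0,"az": 0},{"hand": 15,"x": -0.15,"y": 0.099,"z": 0.03,"ax": 0,"ay": 0,"az": 0},{"hand": 15,"x": -0.2,"y": 0.132,"z": 0.045,"ax": 0,"ay": 0,"az": 0},{"hand": 15,"x": -0.25,"y": 0.165,"z": 0.06,"ax": 0,"ay": 0,"az": 0},{"hand": 15,"x": -0.3,"y": 0.198,"z": 0.075,"ax": 0,"ay": 0,"az": 0},{"hand": 15,"x": -0.346,"y": 0.227,"z": 0.084,"ax": 0,"ay": 0,"az": -0.005},{"hand": 15,"x": -0.346,"y": 0.227,"z": 0.084,"ax": 0,"ay": 0,"az": -0.005}]}}

```text
t: 2.1
tool_pos: [0.6124, -0.1505, 0.2877]
orientation: [-2.195, -2.243, 0.004]
force: [-0.4, -0.1, -0.0]
opening: 0.0142
gripper_force: 0.0
```

Run:
```python
from h import *
s=read_state();print(s['t'],s['tool_pos'],s['opening'],go(.611,-.15,.232,.02))
p,d=read_camera("side");cv2.imwrite("pics/s1.png",cv2.resize(p[170:350,180:400],None,fx=3,fy=3))
```

```text
2.1 [ 0.61243807 -0.15046284  0.28765002] 0.014195890343294151 (array([ 0.0005, -0.0012,  0.0557]), array([-0.0038, -0.0007,  0.0014]))
```

View pics/s1.png

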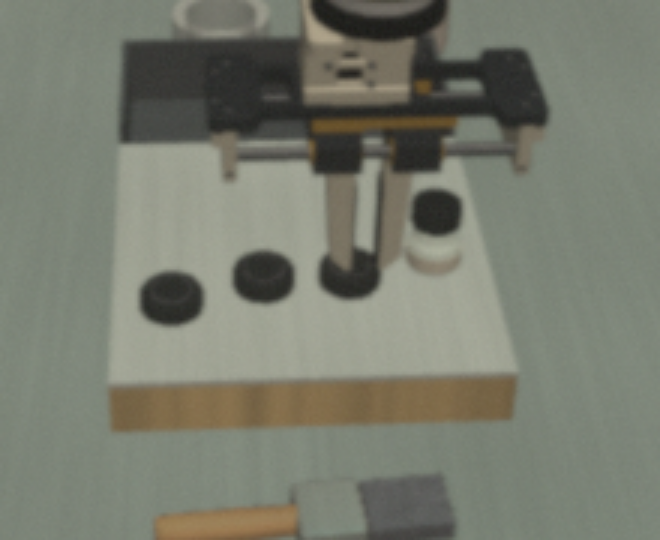

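The crop shows the fingertips hovering at (345–395,265), with the third lid at (350,272) below and ahead of them. The jar is clear to the right at (435,235).

```bash
python3 -c "
from h import *
print(ray('side',180+368/3,170+268/3,.1017), ray('side',180+350/3,170+272/3,.05))"
```

```text
[ 0.61471247 -0.16029858  0.1017    ] [ 0.610621   -0.09890894  0.05      ]
```

Call:
{"name": "carry_out", "arguments": {"targets": [{"hand": 15,"x": 0,"y": -0.001,"z": 0.03,"ax": 0,"ay": 0,"az": 0},{"hand": 15,"x": 0,"y": -0.001,"z": 0.05,"ax": 0,"ay": 0,"az": 0},{"hand": 15,"x": 0,"y": -0.001,"z": 0.055,"ax": 0,"ay": 0,"az": 0},{"hand": 15,"x": 0.01,"y": -0.001,"z": 0.055,"ax": 0,"ay": 0,"az": 0},{"hand": 15,"x": 0.02,"y": -0.001,"z": 0.055,"ax": 0,"ay": 0,"az": 0},{"hand": 15,"x": 0.032,"y": -0.001,"z": 0.055,"ax": 0,"ay": 0,"az": 0},{"hand": 15,"x": 0.046,"y": -0.001,"z": 0.055,"ax": 0,"ay": 0,"az": 0},{"hand": 15,"x": 0.06,"y": -0.001,"z": 0.055,"ax": 0,"ay": 0,"az": 0}]}}

```text
t: 3.15
tool_pos: [0.6097, -0.0862, 0.236]
orientation: [2.193, 2.249, 0.0]
force: [0.2, -0.5, 0.7]
opening: 0.014
gripper_force: 0.1
```

Run:
```python
from h import *
s=read_state();print(s['t'],s['tool_pos'],s['force'],go(.608,.075,.232,.02))
p,d=read_camera("side");cv2.imwrite("pics/s2.png",cv2.resize(p[170:350,180:400],None,fx=3,fy=3))
```

```text
3.15 [ 0.60972017 -0.08617699  0.23603882] [ 0.21909331 -0.48949378  0.7483697 ] (array([0.1612, 0.0024, 0.004 ]), array([0.0004, 0.0001, 0.0053]))
```

View pics/s2.png

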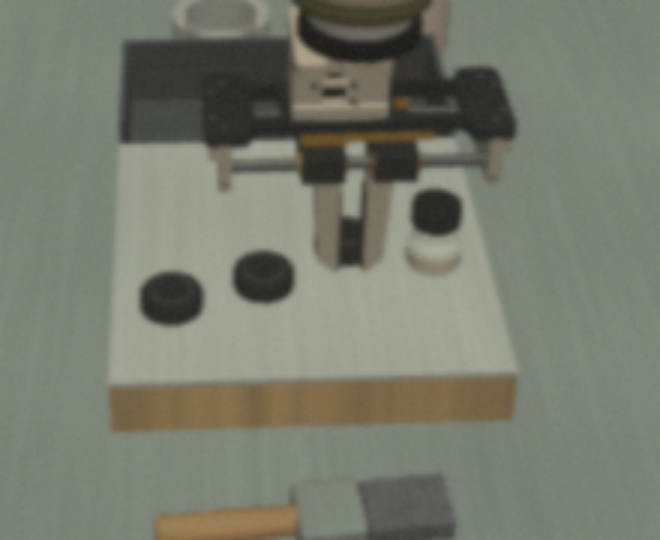

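The lid (350,235) is being pushed squarely ahead of the two fingers, and the jar at (435,235) hasn't moved.

Call:
{"name": "carry_out", "arguments": {"targets": [{"hand": 15,"x": 0.014,"y": 0,"z": 0.003,"ax": 0,"ay": 0,"az": 0},{"hand": 15,"x": 0.034,"y": 0,"z": 0.003,"ax": 0,"ay": 0,"az": 0},{"hand": 15,"x": 0.054,"y": 0,"z": 0.003,"ax": 0,"ay": 0,"az": 0},{"hand": 15,"x": 0.074,"y": 0,"z": 0.003,"ax": 0,"ay": 0,"az": 0},{"hand": 15,"x": 0.094,"y": 0,"z": 0.003,"ax": 0,"ay": 0,"az": 0},{"hand": 15,"x": 0.114,"y": 0,"z": 0.003,"ax": 0,"ay": 0,"az": 0},{"hand": 15,"x": 0.134,"y": 0,"z": 0.003,"ax": 0,"ay": 0,"az": 0},{"hand": 15,"x": 0.154,"y": 0,"z": 0.003,"ax": 0,"ay": 0,"az": 0}]}}

```text
t: 4.2
tool_pos: [0.6058, 0.068, 0.2328]
orientation: [2.193, 2.249, 0.0]
force: [-0.1, 0.2, -0.4]
opening: 0.014
gripper_force: 0.0
```

Call:
{"name": "carry_out", "arguments": {"targets": [{"hand": 15,"x": 0.01,"y": 0,"z": 0,"ax": 0,"ay": 0,"az": 0},{"hand": 15,"x": 0.01,"y": 0,"z": 0,"ax": 0,"ay": 0,"az": 0},{"hand": 15,"x": 0.01,"y": 0,"z": -0.03,"ax": 0,"ay": 0,"az": 0},{"hand": 15,"x": 0.01,"y": 0,"z": -0.06,"ax": 0,"ay": 0,"az": 0},{"hand": 15,"x": -0.04,"y": -0.016,"z": -0.06,"ax": 0,"ay": 0,"az": 0},{"hand": 15,"x": -0.09,"y": -0.032,"z": -0.06,"ax": 0,"ay": 0,"az": 0},{"hand": 15,"x": -0.14,"y": -0.048,"z": -0.06,"ax": 0,"ay": 0,"az": 0},{"hand": 15,"x": -0.19,"y": -0.056,"z": -0.06,"ax": 0,"ay": 0,"az": 0}]}}

```text
t: 5.2
tool_pos: [0.5536, -0.1269, 0.2929]
orientation: [2.194, 2.248, -0.0]
force: [0.7, 0.2, -0.9]
opening: 0.0142
gripper_force: 0.0
```

Run:
```python
from h import *
s=read_state();print(s['t'],s['tool_pos'],s['force'],go(.554,-.152,.232,.02))
p,d=read_camera("top");cv2.imwrite("pics/t3.png",cv2.resize(p[140:280,160:430],None,fx=2.9,fy=2.9))
```

```text
5.2 [ 0.5536152  -0.12691132  0.29285639] [ 0.70307664  0.20051295 -0.93578054] (array([-0.0251, -0.0002,  0.0609]), array([0.0001, 0.0004, 0.0043]))
```

View pics/t3.png

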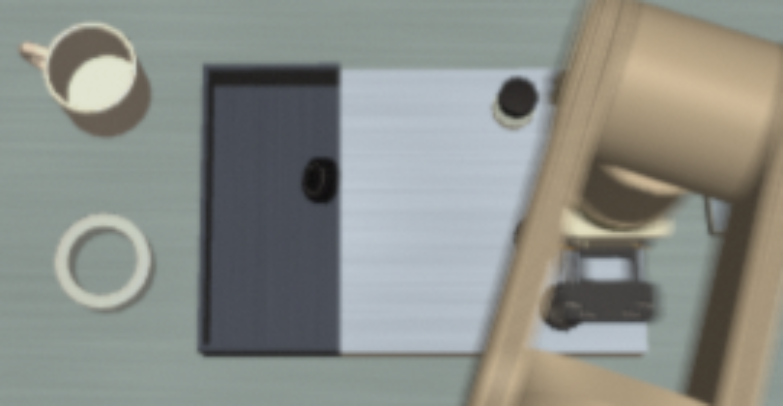

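The first lid is down in the tray, leaning near (320,180). The jar at (517,98) is undisturbed.

Call:
{"name": "carry_out", "arguments": {"targets": [{"hand": 15,"x": -0.025,"y": 0,"z": 0,"ax": 0,"ay": 0,"az": 0.004},{"hand": 15,"x": -0.025,"y": 0,"z": 0.03,"ax": 0,"ay": 0,"az": 0.004},{"hand": 15,"x": -0.025,"y": 0,"z": 0.055,"ax": 0,"ay": 0,"az": 0.004},{"hand": 15,"x": -0.025,"y": 0,"z": 0.06,"ax": 0,"ay": 0,"az": 0.004},{"hand": 15,"x": -0.015,"y": 0,"z": 0.06,"ax": 0,"ay": 0,"az": 0.004},{"hand": 15,"x": 0.0,"y": 0,"z": 0.06,"ax": 0,"ay": 0,"az": 0.004},{"hand": 15,"x": 0.018,"y": 0,"z": 0.06,"ax": 0,"ay": 0,"az": 0.004},{"hand": 15,"x": 0.038,"y": 0,"z": 0.06,"ax": 0,"ay": 0,"az": 0.004}]}}

```text
t: 6.25
tool_pos: [0.5538, -0.0851, 0.2335]
orientation: [2.197, 2.244, 0.001]
force: [-0.1, -0.4, 0.1]
opening: 0.0138
gripper_force: 0.1
```

Call:
{"name": "carry_out", "arguments": {"targets": [{"hand": 15,"x": 0.02,"y": 0,"z": 0,"ax": 0,"ay": 0,"az": 0},{"hand": 15,"x": 0.04,"y": 0,"z": 0,"ax": 0,"ay": 0,"az": 0},{"hand": 15,"x": 0.06,"y": 0,"z": 0,"ax": 0,"ay": 0,"az": 0},{"hand": 15,"x": 0.08,"y": 0,"z": 0,"ax": 0,"ay": 0,"az": 0},{"hand": 15,"x": 0.1,"y": 0,"z": 0,"ax": 0,"ay": 0,"az": 0},{"hand": 15,"x": 0.12,"y": 0,"z": 0,"ax": 0,"ay": 0,"az": 0},{"hand": 15,"x": 0.14,"y": 0,"z": 0,"ax": 0,"ay": 0,"az": 0},{"hand": 15,"x": 0.16,"y": 0,"z": 0,"ax": 0,"ay": 0,"az": 0}]}}

```text
t: 7.25
tool_pos: [0.5502, 0.0746, 0.2327]
orientation: [-2.198, -2.245, -0.0]
force: [1.3, -0.1, -0.4]
opening: 0.0143
gripper_force: 0.0
```

Run:
```python
from h import *
s=read_state();print(s['t'],s['tool_pos'],s['force'],go(.551,.078,.232,.02),go(.4945,-.17,.29,.02))
```

```text
7.25 [0.55022198 0.07459119 0.23270729] [ 1.2596096  -0.12565597 -0.42252851] (array([0.0034, 0.0008, 0.0007]), array([-0.    , -0.0001,  0.001 ])) (array([-0.2434, -0.0608, -0.0573]), array([-0.    , -0.0001,  0.001 ]))
```

Call:
{"name": "carry_out", "arguments": {"targets": [{"hand": 15,"x": 0.005,"y": 0,"z": 0,"ax": 0,"ay": 0,"az": 0},{"hand": 15,"x": 0.005,"y": 0,"z": -0.03,"ax": 0,"ay": 0,"az": 0},{"hand": 15,"x": 0.0,"y": 0,"z": -0.06,"ax": 0,"ay": 0,"az": 0},{"hand": 15,"x": -0.055,"y": -0.015,"z": -0.06,"ax": 0,"ay": 0,"az": 0},{"hand": 15,"x": -0.11,"y": -0.03,"z": -0.06,"ax": 0,"ay": 0,"az": 0},{"hand": 15,"x": -0.165,"y": -0.045,"z": -0.06,"ax": 0,"ay": 0,"az": 0},{"hand": 15,"x": -0.22,"y": -0.06,"z": -0.06,"ax": 0,"ay": 0,"az": 0},{"hand": 15,"x": -0.245,"y": -0.061,"z": -0.06,"ax": 0,"ay": 0,"az": 0}]}}

```text
t: 8.25
tool_pos: [0.4933, -0.1759, 0.2929]
orientation: [2.201, 2.241, -0.001]
force: [0.3, -0.8, 0.3]
opening: 0.0141
gripper_force: 0.0
```

Run:
```python
from h import *
s=read_state();print(s['t'],s['tool_pos'],s['force'],go(.4945,-.172,.232,.02),go(.49,.078,.232,.02))
p,d=read_camera("side");cv2.imwrite("pics/s4.png",cv2.resize(p[150:350,180:400],None,fx=3,fy=3))
```

```text
8.25 [ 0.49334625 -0.17587329  0.29287317] [ 0.28075338 -0.76628872  0.31197769] (array([0.0039, 0.0012, 0.0609]), array([-0.0001,  0.0008, -0.0019])) (array([0.2539, 0.0012, 0.0607]), array([-0.0001,  0.0008, -0.0019]))
```

View pics/s4.png

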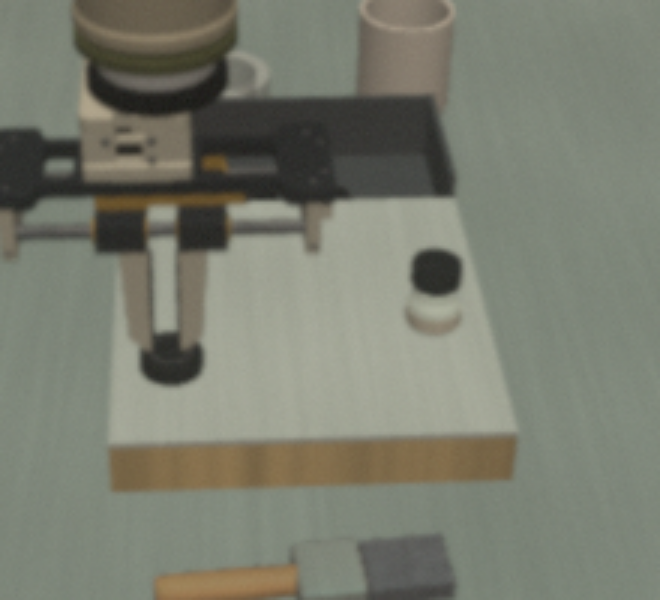

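Two lids have left the board. The last one, at (172,357), sits under and ahead of the fingers, and the jar at (435,290) is in place.

Call:
{"name": "carry_out", "arguments": {"targets": [{"hand": 15,"x": 0.003,"y": 0.001,"z": 0.03,"ax": 0,"ay": 0,"az": 0},{"hand": 15,"x": 0.003,"y": 0.001,"z": 0.055,"ax": 0,"ay": 0,"az": 0},{"hand": 15,"x": 0.003,"y": 0.001,"z": 0.06,"ax": 0,"ay": 0,"az": 0},{"hand": 15,"x": 0.015,"y": 0.001,"z": 0.06,"ax": 0,"ay": 0,"az": 0},{"hand": 15,"x": 0.028,"y": 0.001,"z": 0.06,"ax": 0,"ay": 0,"az": 0},{"hand": 15,"x": 0.044,"y": 0.001,"z": 0.06,"ax": 0,"ay": 0,"az": 0},{"hand": 15,"x": 0.062,"y": 0.001,"z": 0.06,"ax": 0,"ay": 0,"az": 0},{"hand": 15,"x": 0.082,"y": 0.001,"z": 0.06,"ax": 0,"ay": 0,"az": 0}]}}

```text
t: 9.3
tool_pos: [0.4937, -0.0895, 0.2331]
orientation: [2.197, 2.245, 0.0]
force: [0.7, -0.5, 0.4]
opening: 0.0138
gripper_force: 0.1
```

Call:
{"name": "carry_out", "arguments": {"targets": [{"hand": 15,"x": 0.021,"y": 0,"z": 0,"ax": 0,"ay": 0,"az": 0},{"hand": 15,"x": 0.042,"y": 0,"z": 0,"ax": 0,"ay": 0,"az": 0},{"hand": 15,"x": 0.063,"y": 0,"z": 0,"ax": 0,"ay": 0,"az": 0},{"hand": 15,"x": 0.084,"y": 0,"z": 0,"ax": 0,"ay": 0,"az": 0},{"hand": 15,"x": 0.105,"y": 0,"z": 0,"ax": 0,"ay": 0,"az": 0},{"hand": 15,"x": 0.126,"y": 0,"z": 0,"ax": 0,"ay": 0,"az": 0},{"hand": 15,"x": 0.147,"y": 0,"z": 0,"ax": 0,"ay": 0,"az": 0},{"hand": 15,"x": 0.168,"y": 0,"z": 0,"ax": 0,"ay": 0,"az": 0}]}}

```text
t: 10.3
tool_pos: [0.4898, 0.0786, 0.233]
orientation: [2.197, 2.245, 0.001]
force: [-0.0, 0.1, 0.9]
opening: 0.014
gripper_force: 0.0
```

Call:
{"name": "carry_out", "arguments": {"targets": [{"hand": 15,"x": 0.006,"y": 0,"z": 0,"ax": 0,"ay": 0,"az": 0},{"hand": 15,"x": 0.006,"y": 0,"z": 0,"ax": 0,"ay": 0,"az": 0},{"hand": 15,"x": 0.004,"y": 0,"z": -0.03,"ax": 0,"ay": 0,"az": 0},{"hand": 15,"x": 0,"y": 0,"z": -0.07,"ax": 0,"ay": 0,"az": 0},{"hand": 15,"x": -0.05,"y": 0,"z": -0.09,"ax": 0,"ay": 0,"az": 0},{"hand": 15,"x": -0.1,"y": 0,"z": -0.1,"ax": 0,"ay": 0,"az": 0},{"hand": 15,"x": -0.15,"y": 0,"z": -0.1,"ax": 0,"ay": 0,"az": 0},{"hand": 15,"x": -0.2,"y": 0,"z": -0.1,"ax": 0,"ay": 0,"az": 0}]}}

```text
t: 11.3
tool_pos: [0.494, -0.1252, 0.3332]
orientation: [2.198, 2.243, 0.0]
force: [0.1, 1.1, -0.6]
opening: 0.0136
gripper_force: 0.0
```

Run:
```python
from h import *
s=read_state();print(s['t'],s['tool_pos'],s['force'])
p,d=read_camera("top");cv2.imwrite("pics/t5.png",cv2.resize(p[140:280,160:430],None,fx=2.9,fy=2.9))
c=camera_params("top");Rt=R.from_rotvec(c["rotation"])
for a,b,q in circles(p,(282,150,345,258)):print("board",a,q,ray("top",*q,.09))
vs,us=np.mgrid[160:265,228:290];z=d[vs,us]
W=Rt.apply(np.stack([(us-c["cx"])/c["fx"]*z,-(vs-c["cy"])/c["fy"]*z,-z],-1).reshape(-1,3))+c["position"]
dark=(p[vs,us].max(2)<45).ravel();H=W[:,2].reshape(z.shape)
for r in range(160,265,5):print(r,np.round(H[r-160,34:56:2]*1000).astype(int))
```

```text
11.3 [ 0.49398666 -0.12524878  0.33319922] [ 0.07645141  1.06637562 -0.59383414]
board 130 [337.94615385 173.43846154] [ 0.66585761 -0.07467883  0.09      ]
160 [ 1  0 -2 -3  0  3  0  3 -2  3 -1]
165 [43 45 41 43 41 42 42 45 36 40 42]
170 [1256    3    4    9    2    5   10    6   36   42   39]
175 [ 4  7  6  7  9  7  9 10 36 37 41]
180 [ 2  6  6 12  7  2  5  7 43 38 41]
185 [ 8  4  4  6  9  6  8  5 43 40 40]
190 [ 5  6  6  4  5  7  6  7 43 46 43]
195 [ 5  7 12 29 37 42 33  8 39 43 41]
200 [ 5  6 25 34 38 40 45 42 40 37 38]
205 [ 8  6 25 35 34 42 38 38 40 39 37]
210 [ 4  9  5  8  7  8 10 10 41 37 41]
215 [ 8 15  6  7 33 29  7  9 38 41 40]
220 [ 4 14 31 31 36 40 37 40 39 41 41]
225 [-1 18 24 32 38 42 41 40 41 43 41]
230 [ 4  3 10 26 35 31 26  4 36 43 44]
235 [   5   12    7    4    7 1256    7    5   35   37   40]
240 [ 4  8 27 27 38 36 39  7 40 37 40]
245 [ 7 16 25 30 36 41 44 44 40 37 37]
250 [ 4 18 21 35 35 43 38 35 40 41 43]
255 [ 8  4  5  5  4  4 11  7 43 35 42]
260 [58 54 60 61 61 60 64 61 41 41 43]
```

View pics/t5.png

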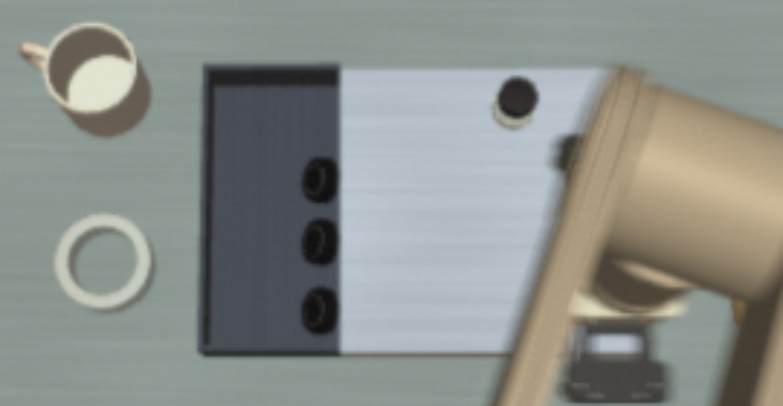

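All three lids lean in the tray against the board's edge, at (320,180), (320,242) and (320,311). The jar, mug and tape haven't moved, and the arm is clear.

```bash
python3 -c "
from plant import robot
print(robot.close_job())"
```

```text
the job is handed in; nothing more can be done
None
```

I swept all three lids off the board and they rest leaning in the catch tray; the jar still stands in its place and I saw no change to the mug, tape or brush. The job was handed in at about 11 s.

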